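# Ready the tape deck for threading

### The job

Make the tape deck ready for threading with light pushes of the fingertips, picking nothing up. Push the knob of the pinch arm back until the arm is against its stop and its rubber roller stands clear of the capstan, and turn the empty reel gently round until the narrow threading slit in its rim points straight at the guide roller in front of it. Leave the reel seated flat on its spindle and all the other things where they are.

Things in the scene. Friction and masses are not known exactly. Their poses are not given: they have to be found in the camera images.
- deck: open-reel tape deck, fixed: low wooden case, dark metal top plate 66 mm up, 290 mm deep (x), 390 mm wide (y). Origin: centre of its underside; x to its back, y to its left, z up. In mm: right reel table (the reel's) at (50, -94), bare left one at (50, 94) with a spindle up to z 99; capstan, a thin post 26 mm tall, at (-78, -28); head cover 46x66x26 at (-80, 34); arm pivot at (-95, -80).
- reel: empty metal reel, 178 mm across, 12 mm thick, loose on the right reel table; its spindle stands 13 mm above it. Turns both ways without stops against 0.3 N, stays where left. Origin: centre of its underside, 74 mm above the deck's origin, 8 mm above the plate; z up, x along the slit. Three openings right through it, radius 36 to 82 mm, 84 degrees wide, centred 60, 180, 300 degrees from x.
- reel_slit (a point): mouth of the threading slit, which is 8 mm wide and runs from the rim towards the hub along the middle of one of the reel's three spokes (each 36 degrees wide; the other two have none). The point lies on the reel's x axis, 86 mm from its centre, on its top face. Axes as the reel's.
- guide_roller (a point): top centre of the right-hand guide roller, a waisted metal roller 17 mm across and 24 mm high, standing on the plate in front of the reel, 114 mm from the spindle's axis. Fixed to the deck, axes as the deck's: its +x points to the spindle.
- spindle (a point): the right-hand spindle's axis at the height of the reel's top face, 86 mm above the deck's origin. Axes as the deck's.
- pinch_arm (a joint): angle of the pinch-roller arm about its upright pivot (rad): 0 with the rubber roller on the capstan, 0.55 at the other stop with the roller swung about 28 mm away to the front; grows anticlockwise seen from above. Moves against about 0.8 N at its knob and stays where it is left.
- pinch_knob (a point): top centre of the arm's knob: upright black cylinder, 16 mm across, from 8 to 34 mm above the plate, on the arm's right end, 66 mm from the pivot. At angle 0 it lies at (-115, -143) mm in the deck's frame, at 0.55 at (-79, -144): pushed towards the back of the deck, it opens the arm. Axes turn with the arm.
- tape_box: flat square cardboard box, 183x183x18 mm, on the table to the right of the deck; loose, to be left alone. Origin: centre of its underside.
- stamp: wooden hand stamp, 22x50x55 mm, standing on the cardboard box; loose, to be left alone. Origin: centre of its underside.
- spares_tin: small olive hinged tin, 76x93x36 mm; loose, to be left alone. Origin: centre of its underside.
- spare_knob: loose black control knob, 33 mm across, 24 mm high, on the deck's plate between the reel tables and the head cover; loose, to be left alone. Origin: centre of its underside.
- jack_plug: brass jack plug, 67 mm long, 15 mm thick, lying on the deck's plate in front of the left reel table; loose, to be left alone. Origin: centre of its underside.

How it is judged:
By the outcome, as a careful person would: the job done as asked, in the order asked, and still so for the second after the job is handed in, with the robot touching nothing.
It also fails if it takes over 51 s, if anything falls off the work surface, if the arm or the gripper's body presses on something with over 40 N, if the wrist force passes 120 N, or if a joint passes its speed limit or range.

### The arm

A 6-joint arm with a two-finger parallel gripper is mounted at the origin on a cart in front of the work surface, level with it; the furniture and walls round the work are solid. World frame = base frame: x ahead of the robot, y to its left, z up, the work surface at z = 0. Lengths are in m, angles in rad, forces in N, time in s.
With the tool pointing down it reaches from about 0.275 to 0.725 m from the base axis. Payload 15.9 kg.
Tool frame: the origin (TCP) lies on the centre line of the jaws, within the pads' length; the fingertips stand 14 mm ahead of it and the grasp point (between the pads) lies 5 mm behind it; z points along the fingers, y is the line along which they close (so a half turn about z gives the same grasp; the last joint's range is limited). The gripper opens to 85 mm and grips with 20 to 120 N. Pads are 22 mm wide; open, the fingers measure 114 mm over their backs; the gripper's body (76 mm by 85 mm) begins 54 mm behind the grasp point. The pads swing forward as they close: fully open they stand 13 mm farther back than shut.
Start: joints at [1.186, 0.213, -0.034, 1.323, 0, 1.571], TCP at [0.188, 0.463, 0.245] pointing down, gripper open.
Joint ranges: [-2.98, 2.98], [-0.74, 1.72], [-1.14, 1.35], [-2.1, 2.04], [-1.57, 1.44], [-3.14, 3.14]. Speed limits (rad/s): [1.89, 1.89, 2.39, 2.57, 3.14, 3.14].

### API

Orientations are given as a unit quaternion [x, y, z, w].
In Python, from cell import * gives the robot as it stands.
- The arm moves only by the tool carry_out, never from a script. Its argument "steps" is a list of rows, each a list of 4 numbers: the shift along the tool's x, y, z as a fraction of full scale, then the turn about the tool's z as a fraction of full scale. A call has 1 to 10 rows; each row is the pose to reach, as a shift and turn from the pose commanded when the call began, along the tool's axes at that moment, turning the shorter way round; what a row does not reach only later rows make up. Full scale, the value 1, is 0.5 m for a shift and 180 degrees for a turn. A row lasts 1/10 s, in which the tool goes at most 50 mm and 8.59 degrees, less where a joint would pass 70% of its speed; a pose out of reach is approached as far as the arm can. A call with a number of a shift or a turn outside -1 to 1 is refused whole. A call with a gripper value outside its range is refused whole. "fingers" is the opening, from -1 (shut) to 1 (fully open), set as the call begins (left out, the last holds). The fingers move at their own pace and stop on an object; the grip force is fixed at half the most. Time passes only in rows, so rows that repeat a pose let the fingers close. It gives the time, the measured TCP pose, the force, the opening and the grip force at its end, in the units of the state.
- observe(): the state, without advancing time (a new reading comes with each control period).
- grab_frame(name): name is "scene" or "top" or "wrist"; returns the picture (420x560x3 uint8, red, green, blue); there is no depth.
- calibration(name): a dict with "camera_matrix" (3x3 intrinsics, pixels), "R" (3x3) and "t" (3): a world point X has camera coordinates R X + t. Camera axes: x right, y down, z forward; pixel columns grow to the right and rows downward; lengths in m; the calibration is good to about 2 mm. A picture is of the moment at which its call begins: read the wrist's pose just before it. calibration takes no time and is no camera call; for the wrist camera it gives the pose at the moment of the call.
- sign_off(): hands the job in; it is judged then, once.
The state is a dict: "clock": time; "qpos": joint angles; "joint_velocities": joint speeds; "effort": joint torques, N m; "eef_pos": TCP position; "eef_rot": TCP orientation; "contact_force": force on the tool from outside, world axes, zero at the start; "wrist_torque": the same for the moment, N m; "width": opening from 0.0 (shut) to 1.0 (fully open); "grasp_force": force on a finger pad.
Only numpy, scipy, OpenCV 4.12 (cv2) and the standard library are available. Lean on these libraries where they do the work, as an engineer would, in place of code of your own. Each camera call takes 0.05 s, during which the arm holds its last target. There are 200 camera calls.

## Working session

There is one attempt and no reset: what is moved stays moved. The work goes in short steps, Python scripts to look and compute and a tool call to move; the robot and the scene stay as the last step left them, time stands still between calls to the robot, and variables do not carry over. Pictures are saved under pics/ and viewed, at most 10 in all, crops included, and the job is handed in when it is done.

Besides the shell and the picture viewer there is one more tool, called after ">>>" as name(argument=value, ...) on one line, values as JSON. carry_out: Moves the arm, as the interface text tells. Shift numbers are shares of 0.5 m and turn numbers shares of 180 degrees, none past 1 either way. Its arguments: {"type":"object","properties":{"steps":{"type":"array","items":{"type":"array","items":{"type":"number"}}},"fingers":{"type":"number"}},"required":["steps"]}

```bash
mkdir -p pics
python3 - <<'E'
from cell import *
import cv2, numpy as np
for n in ("scene","top"):
    im=grab_frame(n); cv2.imwrite(f"pics/{n}0.png",im[:,:,::-1])
    c=calibration(n); R=np.array(c["R"]);print(n,np.round(c["camera_matrix"],1).tolist(),(-R.T@np.array(c["t"])).round(3),R.round(3).tolist())
s=observe();print({k:np.round(s[k],3).tolist() for k in("clock","qpos","eef_pos","eef_rot","contact_force","width")})
E
```

```text
scene [[471.8, 0.0, 281.1], [0.0, 471.8, 205.3], [0.0, 0.0, 1.0]] [ 0.048 -0.698  1.194] [[0.833, -0.553, 0.016], [-0.42, -0.652, -0.631], [0.359, 0.519, -0.776]]
top [[442.1, 0.0, 284.8], [0.0, 442.1, 210.7], [0.0, 0.0, 1.0]] [0.328 0.051 1.311] [[0.01, -1.0, -0.009], [-0.981, -0.008, -0.192], [0.192, 0.011, -0.981]]
{'clock': 0.1, 'qpos': [1.186, 0.213, -0.035, 1.324, -0.0, 1.571], 'eef_pos': [0.188, 0.463, 0.245], 'eef_rot': [0.191, 0.982, -0.001, -0.0], 'contact_force': [0.451, -0.342, -0.124], 'width': 1.002}
```

View pics/scene0.png

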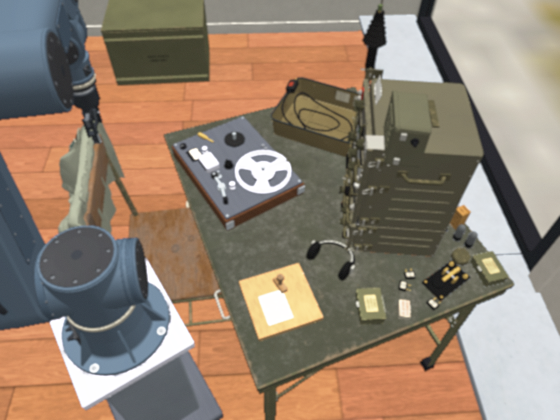

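View pics/top0.png

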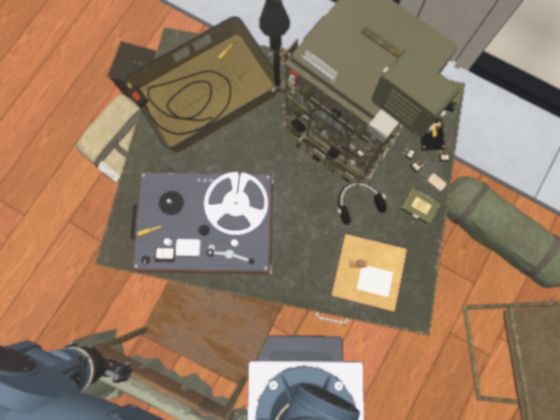

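The scene and top views show the deck, with its reel centred near top (236,203) and the pinch arm near (212–252, 250–261). I'll enlarge the deck.

```bash
cat > h.py <<'E'
from cell import *
import cv2, numpy as np
def ray(n,px,z,c=None):
    c=c or calibration(n); R=np.array(c["R"]);C=-R.T@np.array(c["t"])
    d=R.T@np.linalg.solve(np.array(c["camera_matrix"]),[px[0],px[1],1]); return C+d*(z-C[2])/d[2]
def proj(n,X,c=None):
    c=c or calibration(n); p=np.array(c["camera_matrix"])@(np.array(c["R"])@np.array(X)+np.array(c["t"])); return p[:2]/p[2]
E
python3 - <<'E'
from h import *
im=cv2.imread("pics/top0.png")
cr=im[165:279,126:282]; cv2.imwrite("pics/crop0.png",cv2.resize(cr,None,fx=5,fy=5,interpolation=cv2.INTER_CUBIC))
m=(im.min(2)>190).astype(np.uint8); m[:,:195]=0;m[:,275:]=0;m[:168]=0;m[240:]=0
cs=max(cv2.findContours(m,cv2.RETR_EXTERNAL,cv2.CHAIN_APPROX_NONE)[0],key=cv2.contourArea)
e=cv2.fitEllipse(cv2.convexHull(cs));print(e,ray("top",e[0],.086))
for p in[(141,173),(271,173),(271,271),(134,270)]:print(p,ray("top",p,.066).round(3))
E
```

```text
((235.6121826171875, 202.93203735351562), (62.06757354736328, 63.467201232910156), 73.44144439697266) [0.59001792 0.20459917 0.086     ]
(141, 173) [0.682 0.487 0.066]
(271, 173) [0.685 0.106 0.066]
(271, 271) [0.4   0.102 0.066]
(134, 270) [0.4   0.486 0.066]
```

View pics/crop0.png

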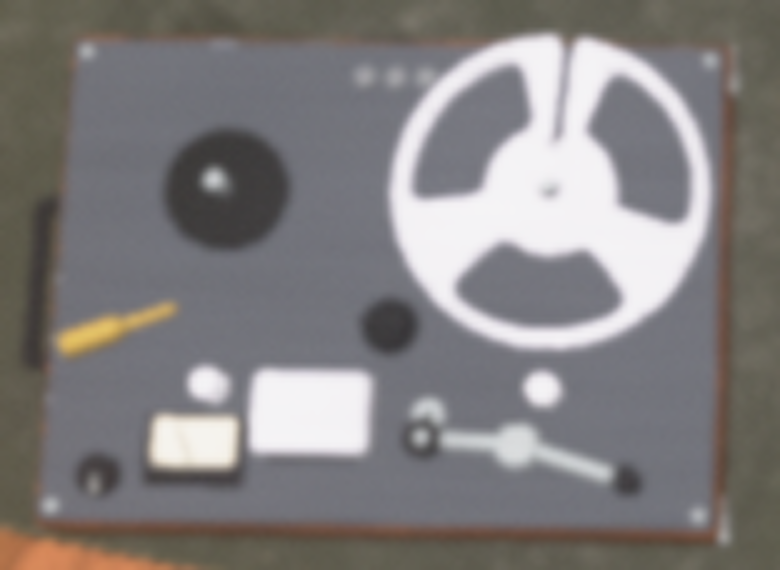

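The crop shows the reel's slit mouth at about (572,45), pointing to the deck's back. The guide roller is at (542,388), the knob at (627,481) and the rubber roller at (422,438), next to the capstan at (428,410). The slit needs a turn of about half a revolution.

Run:
```python
from h import *
f=lambda u,v:(126+(u+.5)/5-.5,165+(v+.5)/5-.5)
for n,p,z in[("reelc",(549,190),.086),("slitmouth",(571,50),.086),("slitin",(557,135),.086),("guide",(542,388),.090),("knob",(627,481),.1),("spare",(390,325),.09),("leftspindle",(213,180),.099),("roller",(422,438),.09),("pivot",(516,446),.085)]:
    print(n,ray("top",f(*p),z).round(4))
for y in(0,.5):
    o=np.array([.542,.297]);a=np.radians(y)
    for n,p in[("reel",(50,-94)),("guide",(-64,-94)),("knob0",(-115,-143)),("knob1",(-79,-144)),("pivot",(-95,-80))]:
        q=np.array(p)/1000;print(y,n,(o+[q[0]*np.cos(a)-q[1]*np.sin(a),q[0]*np.sin(a)+q[1]*np.cos(a)]).round(4))
# scene view: reel centre
im=grab_frame("scene");m=(im.min(2)>185).astype(np.uint8);m[:,:228]=0;m[:,297:]=0;m[:145]=0;m[200:]=0
cs=max(cv2.findContours(m,cv2.RETR_EXTERNAL,cv2.CHAIN_APPROX_NONE)[0],key=cv2.contourArea)
e=cv2.fitEllipse(cv2.convexHull(cs));print(e,ray("scene",e[0],.086))
```

```text
reelc [0.591  0.2052 0.086 ]
slitmouth [0.6733 0.1952 0.086 ]
slitin [0.6231 0.2017 0.086 ]
guide [0.4775 0.2051 0.09  ]
knob [0.4256 0.1556 0.1   ]
spare [0.5122 0.2913 0.09  ]
leftspindle [0.5924 0.3931 0.099 ]
roller [0.4491 0.2707 0.09  ]
pivot [0.4456 0.2191 0.085 ]
0 reel [0.592 0.203]
0 guide [0.478 0.203]
0 knob0 [0.427 0.154]
0 knob1 [0.463 0.153]
0 pivot [0.447 0.217]
0.5 reel [0.5928 0.2034]
0.5 guide [0.4788 0.2024]
0.5 knob0 [0.4283 0.153 ]
0.5 knob1 [0.4643 0.1523]
0.5 pivot [0.4477 0.2162]
((262.58319091796875, 171.1085968017578), (44.013916015625, 56.924415588378906), 89.49642181396484) [0.58958348 0.19441897 0.086     ]
```

>>> carry_out(steps=[[-0.1,-0.07,0.02,-0.02],[-0.2,-0.14,0.04,-0.05],[-0.3,-0.21,0.06,-0.08],[-0.4,-0.28,0.08,-0.11],[-0.5,-0.35,0.1,-0.122],[-0.57,-0.4,0.11,-0.122],[-0.597,-0.426,0.11,-0.122],[-0.597,-0.426,0.11,-0.122],[-0.597,-0.426,0.11,-0.122]], fingers=-1)

```text
clock: 1.05
eef_pos: [0.3852, 0.1516, 0.1899]
eef_rot: [0.003, 1.0, -0.0, -0.0]
contact_force: [-0.4, 0.3, 0.3]
width: -0.001
grasp_force: 0.0
```

Run:
```python
from h import *
s=observe();print({k:np.round(s[k],3).tolist() for k in("clock","qpos","eef_pos","eef_rot","contact_force","width")})
p=s["eef_pos"]
im=grab_frame("scene")[:,:,::-1].copy()
out=[]
for dz in(0,.014,.027):print(dz,proj("scene",np.array(p)-[0,0,dz]))
u,v=proj("scene",p).astype(int)
a=cv2.resize(im[v-45:v+35,u-45:u+45],None,fx=8,fy=8,interpolation=cv2.INTER_CUBIC)[:600]
for dz in(0,.014,.027):
    q=(proj("scene",np.array(p)-[0,0,dz])-[u-45,v-45])*8;cv2.circle(a,tuple(int(t) for t in q),3,(0,0,255),-1)
cv2.imwrite("pics/tip.png",a)
```

```text
{'clock': 1.05, 'qpos': [0.375, 0.057, -0.357, 1.157, -0.0, 0.381], 'eef_pos': [0.385, 0.152, 0.19], 'eef_rot': [0.003, 1.0, -0.0, -0.0], 'contact_force': [-0.404, 0.347, 0.254], 'width': -0.001}
0 [209.11889094 183.60179037]
0.014 [209.61868828 186.85949004]
0.027 [210.07564819 189.83797363]
```

View pics/tip.png

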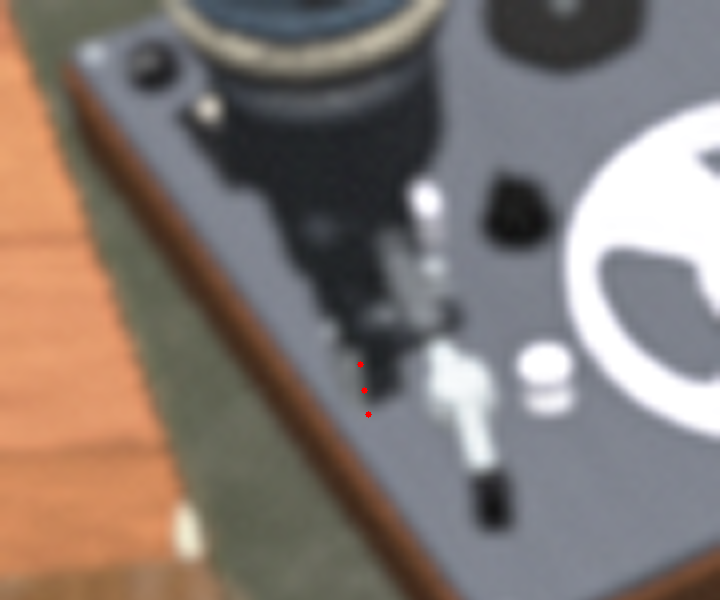

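The fingertip ends about 14 mm beyond the TCP, as specified. It stands in front of the knob, which is at crop (490,495). Next I descend and push the knob back.

>>> carry_out(steps=[[0,0.008,0.09,0],[0,0.008,0.17,0],[0,0.008,0.186,0],[-0.02,0.008,0.186,0],[-0.035,0.008,0.186,0],[-0.045,0.008,0.186,0],[-0.055,0.008,0.186,0],[-0.065,0.008,0.186,0],[-0.075,0.008,0.186,0],[-0.085,0.008,0.186,0]])

```text
clock: 2.1
eef_pos: [0.4273, 0.1579, 0.0974]
eef_rot: [0.001, 1.0, 0.0, -0.0]
contact_force: [-1.3, -1.6, 0.6]
width: -0.001
grasp_force: 0.6
```

>>> carry_out(steps=[[-0.005,0,0,0],[-0.01,0,0,0],[-0.014,0,0,0],[-0.018,0,0,0],[-0.022,0,0,0],[-0.025,0,0,0],[-0.025,0,0,0]])

```text
clock: 2.8
eef_pos: [0.4397, 0.1579, 0.0973]
eef_rot: [0.001, 1.0, 0.0, 0.0]
contact_force: [0.6, 1.5, -0.8]
width: -0.002
grasp_force: 0.0
```

Run:
```python
from h import *
s=observe();print({k:np.round(s[k],4).tolist() for k in("clock","eef_pos","contact_force")})
im=grab_frame("scene")[:,:,::-1].copy()
cv2.imwrite("pics/knob1.png",cv2.resize(im[135:215,185:305],None,fx=6,fy=6,interpolation=cv2.INTER_CUBIC))
```

```text
{'clock': 2.8, 'eef_pos': [0.4397, 0.1579, 0.0973], 'contact_force': [0.6024, 1.4818, -0.7673]}
```

View pics/knob1.png

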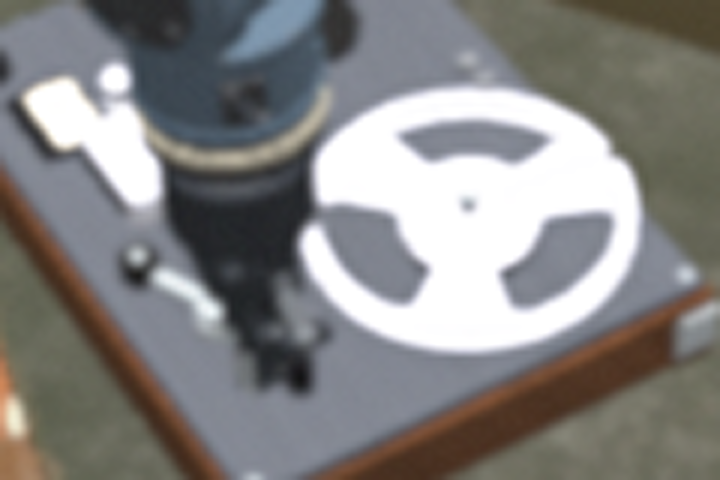

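The picture shows the roller end swung forward and the knob in front of the finger. I push on gently until the force shows the stop.

>>> carry_out(steps=[[-0.004,0,0,0],[-0.006,0,0,0],[-0.006,0,0,0]])

```text
clock: 3.15
eef_pos: [0.4426, 0.1579, 0.0973]
eef_rot: [0.001, 1.0, 0.0, 0.0]
contact_force: [-0.5, 0.3, 0.2]
width: -0.001
grasp_force: 0.0
```

>>> carry_out(steps=[[-0.002,0,0,0],[-0.004,0,0,0],[-0.004,0,0,0]])

```text
clock: 3.45
eef_pos: [0.4443, 0.1579, 0.0973]
eef_rot: [0.001, 1.0, 0.0, -0.0]
contact_force: [-2.7, 0.7, 1.4]
width: -0.002
grasp_force: 1.3
```

>>> carry_out(steps=[[-0.002,0,0,0],[-0.003,0,0,0],[-0.003,0,0,0]])

```text
clock: 3.75
eef_pos: [0.4446, 0.1578, 0.097]
eef_rot: [0.001, 1.0, 0.0, -0.001]
contact_force: [-11.4, 1.3, 6.9]
width: -0.003
grasp_force: 5.7
```

The arm is at its stop, with a reaction of about 11 N. I back off, rise, and go over the opening on the reel's right side.

>>> carry_out(steps=[[0.03,0,0,0],[0.05,0,0,0],[0.05,0,-0.07,0],[0.05,0,-0.136,0],[-0.05,-0.005,-0.136,0],[-0.15,-0.01,-0.136,0],[-0.24,-0.018,-0.136,0],[-0.31,-0.018,-0.136,0],[-0.326,-0.018,-0.136,0],[-0.326,-0.018,-0.136,0]])

```text
clock: 4.75
eef_pos: [0.6095, 0.1484, 0.1646]
eef_rot: [0.001, 1.0, -0.0, -0.0]
contact_force: [-0.1, -0.3, -0.3]
width: 0.004
grasp_force: 0.0
```

Run:
```python
from h import *
s=observe();print({k:np.round(s[k],4).tolist() for k in("clock","eef_pos","eef_rot","contact_force","qpos")})
im=grab_frame("top")[:,:,::-1].copy()
w=grab_frame("wrist")[:,:,::-1].copy()
a=cv2.resize(im[165:279,126:282],None,fx=4,fy=4,interpolation=cv2.INTER_CUBIC)
w=cv2.resize(w,(0,0),fx=.3,fy=.3) if 0 else cv2.resize(w,(176,132))
a=np.hstack([a,np.zeros((a.shape[0],176,3),np.uint8)]);a[:132,-176:]=w
print(a.shape);cv2.imwrite("pics/top1.png",a)
```

```text
{'clock': 4.75, 'eef_pos': [0.6095, 0.1484, 0.1646], 'eef_rot': [0.001, 1.0, -0.0001, -0.0003], 'contact_force': [-0.0812, -0.2922, -0.2804], 'qpos': [0.239, 0.5025, 0.1753, 1.2442, -0.0002, 0.241]}
(456, 800, 3)
```

View pics/top1.png

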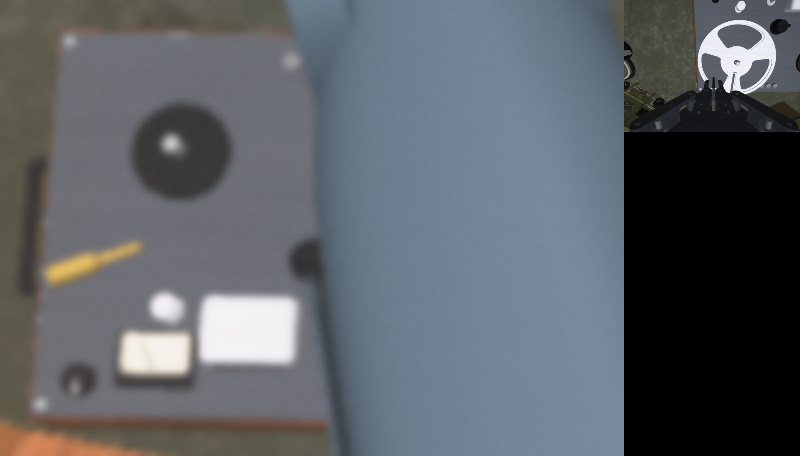

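The arm hides the reel from above, but the small wrist inset shows the whole reel. I'll use the wrist camera.

```bash
cat >> h.py <<'E'
def reel(name="wrist",save=None):
    """unwarp reel plane around nominal centre at 0.25 mm/px (x right = world x, y up = world y)"""
    c=calibration(name); im=grab_frame(name)[:,:,::-1].copy()
    C=np.array([.5905,.2048]); S=.1
    src=np.float32([proj(name,[C[0]+a,C[1]+b,.086],c) for a,b in((-S,S),(S,S),(S,-S),(-S,-S))])
    N=int(2*S/.00025); H=cv2.getPerspectiveTransform(src,np.float32([(0,0),(N,0),(N,N),(0,N)]))
    r=cv2.warpPerspective(im,H,(N,N),flags=cv2.INTER_CUBIC)
    if save: cv2.imwrite(save+"_raw.png",im); cv2.imwrite(save+".png",cv2.resize(r,(600,600)))
    return im,r
E
python3 - <<'E'
from h import *
im,r=reel(save="pics/w1")
m=cv2.inRange(r,(150,150,150),(255,255,255))
k=cv2.findContours(m,cv2.RETR_EXTERNAL,cv2.CHAIN_APPROX_NONE)[0];k=max(k,key=cv2.contourArea)
print(cv2.contourArea(k),cv2.fitEllipse(cv2.convexHull(k)))
cv2.imwrite("pics/w1v.png",np.hstack([cv2.resize(im,(440,330)),cv2.resize(r,(330,330))]))
E
```

```text
320458.0 ((408.2974548339844, 414.2273864746094), (700.5110473632812, 719.5960083007812), 19.529579162597656)
```

View pics/w1v.png

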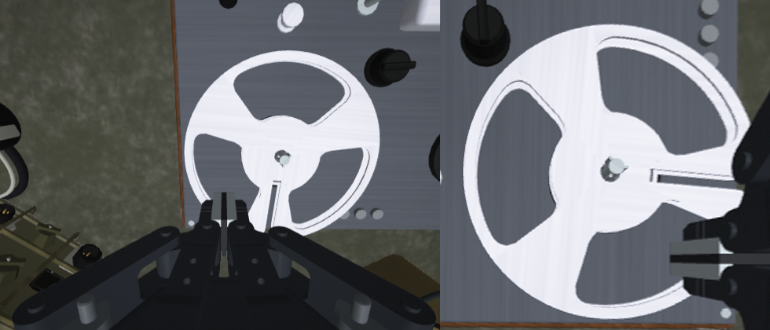

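The reel and slit are clear: centre about (170,171) in the rectified half, slit mouth to the right at about −6.5°. The finger is over the lower right opening, so I descend and compute the arc rows.

>>> carry_out(steps=[[0,0,0.06,0],[0,0,0.11,0],[0,0,0.135,0],[0,0,0.147,0],[0,0,0.147,0]])

```text
clock: 5.4
eef_pos: [0.6085, 0.1487, 0.092]
eef_rot: [0.001, 1.0, -0.0, -0.0]
contact_force: [0.4, 0.1, 0.5]
width: 0.003
grasp_force: 0.0
```

Run:
```python
from h import *
s=observe();print({k:np.round(s[k],4).tolist() for k in("clock","eef_pos","contact_force")})
C=np.array([.592,.203]);P=lambda t:C+.059*np.array([np.cos(np.radians(t)),np.sin(np.radians(t))])
p0=np.array(s["eef_pos"][:2])
for a in(-72,-108,-144,-180,-216):
    rows=[]
    for i in range(1,10 if a<-72 else 10):
        d=P(a-4*i)-p0; rows.append([round(-d[0]/.5,3),round(d[1]/.5,3),0,0])
    p0=P(a-36);print(a,rows)
```

```text
{'clock': 5.4, 'eef_pos': [0.6085, 0.1487, 0.092], 'contact_force': [0.4343, 0.1433, 0.5054]}
-72 [[np.float64(0.004), np.float64(-0.006), 0, 0], [np.float64(0.013), np.float64(-0.008), 0, 0], [np.float64(0.021), np.float64(-0.009), 0, 0], [np.float64(0.029), np.float64(-0.009), 0, 0], [np.float64(0.037), np.float64(-0.009), 0, 0], [np.float64(0.045), np.float64(-0.009), 0, 0], [np.float64(0.054), np.float64(-0.008), 0, 0], [np.float64(0.062), np.float64(-0.006), 0, 0], [np.float64(0.069), np.float64(-0.004), 0, 0]]
-108 [[np.float64(0.008), np.float64(0.003), 0, 0], [np.float64(0.015), np.float64(0.006), 0, 0], [np.float64(0.023), np.float64(0.01), 0, 0], [np.float64(0.03), np.float64(0.014), 0, 0], [np.float64(0.036), np.float64(0.019), 0, 0], [np.float64(0.042), np.float64(0.025), 0, 0], [np.float64(0.048), np.float64(0.03), 0, 0], [np.float64(0.054), np.float64(0.036), 0, 0], [np.float64(0.059), np.float64(0.043), 0, 0]]
-144 [[np.float64(0.005), np.float64(0.007), 0, 0], [np.float64(0.009), np.float64(0.014), 0, 0], [np.float64(0.012), np.float64(0.021), 0, 0], [np.float64(0.015
[... 410 characters left out ...]
at64(-0.005), np.float64(0.033), 0, 0], [np.float64(-0.007), np.float64(0.04), 0, 0], [np.float64(-0.01), np.float64(0.048), 0, 0], [np.float64(-0.014), np.float64(0.055), 0, 0], [np.float64(-0.018), np.float64(0.063), 0, 0], [np.float64(-0.023), np.float64(0.069), 0, 0]]
-216 [[np.float64(-0.005), np.float64(0.006), 0, 0], [np.float64(-0.011), np.float64(0.013), 0, 0], [np.float64(-0.017), np.float64(0.018), 0, 0], [np.float64(-0.023), np.float64(0.024), 0, 0], [np.float64(-0.029), np.float64(0.028), 0, 0], [np.float64(-0.036), np.float64(0.033), 0, 0], [np.float64(-0.044), np.float64(0.037), 0, 0], [np.float64(-0.051), np.float64(0.04), 0, 0], [np.float64(-0.059), np.float64(0.043), 0, 0]]
```

>>> carry_out(steps=[[0.004,-0.006,0,0],[0.013,-0.008,0,0],[0.021,-0.009,0,0],[0.029,-0.009,0,0],[0.037,-0.009,0,0],[0.045,-0.009,0,0],[0.054,-0.008,0,0],[0.062,-0.006,0,0],[0.069,-0.004,0,0]])

```text
clock: 6.3
eef_pos: [0.574, 0.1468, 0.0918]
eef_rot: [0.001, 1.0, 0.0, -0.0]
contact_force: [1.3, -0.7, -0.3]
width: -0.001
grasp_force: 0.2
```

>>> carry_out(steps=[[0.008,0.003,0,0],[0.015,0.006,0,0],[0.023,0.01,0,0],[0.03,0.014,0,0],[0.036,0.019,0,0],[0.042,0.025,0,0],[0.048,0.03,0,0],[0.054,0.036,0,0],[0.059,0.043,0,0]])

```text
clock: 7.2
eef_pos: [0.5447, 0.1685, 0.0918]
eef_rot: [0.001, 1.0, -0.0, 0.0]
contact_force: [0.7, -0.0, 0.2]
width: 0.001
grasp_force: 0.2
```

Run:
```python
from h import *
s=observe();print({k:np.round(s[k],4).tolist() for k in("clock","eef_pos","contact_force")})
im,r=reel(save="pics/w2")
cv2.imwrite("pics/w2v.png",np.hstack([cv2.resize(im,(440,330)),cv2.resize(r,(330,330))]))
```

```text
{'clock': 7.2, 'eef_pos': [0.5447, 0.1685, 0.0918], 'contact_force': [0.6725, -0.0059, 0.1891]}
```

View pics/w2v.png

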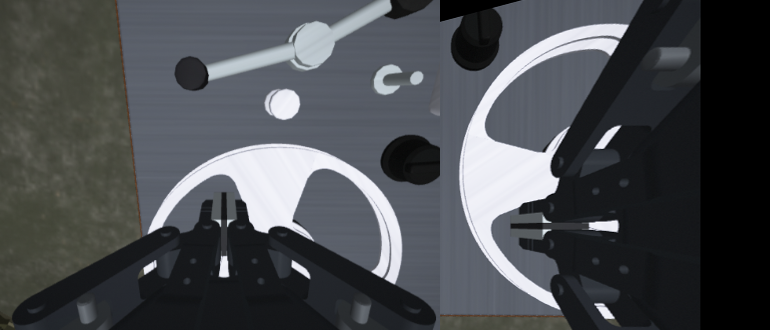

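The finger is pushing the spoke and the reel is turning with it (spoke now near 180° in the rectified half). I continue the arc.

>>> carry_out(steps=[[0.005,0.007,0,0],[0.009,0.014,0,0],[0.012,0.021,0,0],[0.015,0.029,0,0],[0.018,0.037,0,0],[0.02,0.045,0,0],[0.021,0.053,0,0],[0.022,0.061,0,0],[0.023,0.069,0,0]])

```text
clock: 8.15
eef_pos: [0.5334, 0.2031, 0.0918]
eef_rot: [0.001, 1.0, -0.0, -0.0]
contact_force: [0.7, -0.8, 1.0]
width: 0.001
grasp_force: 0.2
```

>>> carry_out(steps=[[0,0.008,0,0],[-0.001,0.016,0,0],[-0.003,0.025,0,0],[-0.005,0.033,0,0],[-0.007,0.04,0,0],[-0.01,0.048,0,0],[-0.014,0.055,0,0],[-0.018,0.063,0,0],[-0.023,0.069,0,0]])

```text
clock: 9.05
eef_pos: [0.5452, 0.2376, 0.0918]
eef_rot: [0.001, 1.0, 0.0, 0.0]
contact_force: [0.6, 0.2, -0.6]
width: -0.001
grasp_force: 0.2
```

>>> carry_out(steps=[[-0.005,0.006,0,0],[-0.011,0.013,0,0],[-0.017,0.018,0,0],[-0.023,0.024,0,0],[-0.029,0.028,0,0],[-0.036,0.033,0,0],[-0.044,0.037,0,0],[-0.051,0.04,0,0],[-0.051,0.04,0,0]])

```text
clock: 9.95
eef_pos: [0.571, 0.2574, 0.0918]
eef_rot: [0.001, 1.0, 0.0, 0.0]
contact_force: [-0.6, 0.3, 0.3]
width: 0.002
grasp_force: 0.0
```

```bash
cat >> h.py <<'E'
def slit(r,C0=(408,413),lo=75,hi=84):
    """angles of dark gaps in the ring r=lo..hi mm wide white spoke; prints runs of darkness on several radii"""
    g=cv2.cvtColor(r,cv2.COLOR_BGR2GRAY)
    pol=cv2.warpPolar(g,(400,1440),C0,400,cv2.WARP_POLAR_LINEAR)  # 0.25 mm/px radius, 0.25deg rows, image-cw angle
    return pol
E
python3 - <<'E'
from h import *
s=observe();print({k:np.round(s[k],4).tolist() for k in("clock","eef_pos","contact_force")})
im,r=reel(save="pics/w3")
im2,t=reel("top",save="pics/t3")
cv2.imwrite("pics/v3.png",np.hstack([cv2.resize(im,(440,330)),cv2.resize(r,(330,330))]))
E
```

```text
{'clock': 9.95, 'eef_pos': [0.571, 0.2574, 0.0918], 'contact_force': [-0.6277, 0.2738, 0.3176]}
```

View pics/v3.png

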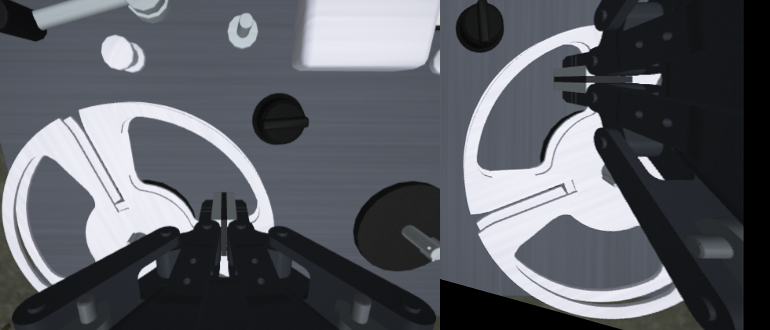

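The slit now points front-right (rectified mouth about (478,222), inner end (575,186)), leaving about 20° clockwise to turn. I advance about 18° slowly, then measure.

>>> carry_out(steps=[[-0.006,0.002,0,0],[-0.012,0.004,0,0],[-0.018,0.006,0,0],[-0.024,0.007,0,0],[-0.03,0.008,0,0],[-0.034,0.008,0,0],[-0.034,0.008,0,0]])

```text
clock: 10.75
eef_pos: [0.5878, 0.2611, 0.0917]
eef_rot: [0.001, 1.0, 0.0, 0.0]
contact_force: [-0.4, -0.3, 0.4]
width: 0.001
grasp_force: 0.0
```

```bash
cat > m.py <<'E'
from h import *
from scipy.optimize import least_squares
def measure(tag,name="wrist",exp=None):
    s=observe(); im,r=reel(name,save="pics/"+tag); c=calibration(name)
    g=cv2.cvtColor(r,cv2.COLOR_BGR2GRAY); R=89/.25
    # rim: outermost bright->dark edge on rays from nominal centre in the front half
    C=np.array([408.,413.])
    for _ in range(4):
        pts=[]
        for a in np.radians(np.arange(110,251,1)):
            rr=np.arange(R-22,R+22,.5); x=C[0]+rr*np.cos(a); y=C[1]-rr*np.sin(a)
            v=cv2.remap(g,np.float32(x)[None],np.float32(y)[None],1)[0].astype(float)
            if v[0:20].max()<150: continue
            d=v[6:]-v[:-6]; i=d.argmin()
            if d[i]<-60: pts.append((x[i+3],y[i+3]))
        pts=np.array(pts)
        f=least_squares(lambda p:np.hypot(*(pts-p[:2]).T)-p[2],[*C,R],loss="soft_l1")
        C=f.x[:2]
    w=lambda p:np.array([.5905-.1+p[0]*.00025,.2048+.1-p[1]*.00025])
    print("centre",w(C).round(4),"rad mm",f.x[2]*.25,len(pts))
    pos=[]
    for q in range(50,86,3):
        a=np.radians(np.arange(150,216,.1)); x=C[0]+q*4*np.cos(a); y=C[1]-q*4*np.sin(a)
        v=cv2.remap(g,np.float32(x)[None],np.float32(y)[None],1)[0]
        b=np.flatnonzero(np.diff((v<175).astype(int)));a=np.degrees(a)
        print(q,[(round(a[i],1),"d" if v[i+1]<175 else "l") for i in b][:8])
    m=cv2.inRange(im,(180,180,180),(255,255,255)); 
    n,l,st,ce=cv2.connectedComponentsWithStats(m)
    for i in range(1,n):
        X=ray(name,ce[i],.090,c)
        if np.hypot(X[0]-.4775,X[1]-.204)<.02 and st[i,4]>60:
            d=X[:2]-w(C); print("guide",X.round(4),st[i],"dir",np.degrees(np.arctan2(d[1],d[0]))%360,np.hypot(*d))
E
python3 - <<'E'
from m import *
measure("w4"); s=observe();print(np.round(s["eef_pos"],4),s["clock"],np.round(s["contact_force"],1))
E
```

```text
centre [0.5932 0.2016] rad mm 88.24475854302082 131
50 [(np.float64(164.6), 'l'), (np.float64(181.8), 'd'), (np.float64(185.3), 'l'), (np.float64(189.9), 'd'), (np.float64(191.0), 'l'), (np.float64(204.9), 'd')]
53 [(np.float64(164.7), 'l'), (np.float64(182.0), 'd'), (np.float64(185.3), 'l'), (np.float64(189.7), 'd'), (np.float64(190.7), 'l'), (np.float64(204.7), 'd')]
56 [(np.float64(164.9), 'l'), (np.float64(182.2), 'd'), (np.float64(185.3), 'l'), (np.float64(189.4), 'd'), (np.float64(190.4), 'l'), (np.float64(204.7), 'd')]
59 [(np.float64(165.0), 'l'), (np.float64(182.4), 'd'), (np.float64(185.3), 'l'), (np.float64(189.3), 'd'), (np.float64(190.2), 'l'), (np.float64(204.6), 'd')]
62 [(np.float64(165.1), 'l'), (np.float64(182.5), 'd'), (np.float64(185.3), 'l'), (np.float64(189.1), 'd'), (np.float64(189.9), 'l'), (np.float64(204.6), 'd')]
65 [(np.float64(165.2), 'l'), (np.float64(182.6), 'd'), (np.float64(185.3), 'l'), (np.float64(188.9), 'd'), (np.float64(189.7), 'l'), (np.float64(204.5), 'd')]
68 [(np.float64(165.3), 'l'), (np.float64(182.8), 'd'), (np.float64(185.3), 'l'), (np.fl
[... 383 characters left out ...]
), 'd'), (np.float64(189.2), 'l'), (np.float64(205.1), 'd')]
77 [(np.float64(164.0), 'l'), (np.float64(182.9), 'd'), (np.float64(185.4), 'l'), (np.float64(188.4), 'd'), (np.float64(189.2), 'l'), (np.float64(206.2), 'd')]
80 [(np.float64(161.4), 'l'), (np.float64(182.8), 'd'), (np.float64(185.7), 'l'), (np.float64(188.6), 'd'), (np.float64(189.3), 'l')]
83 [(np.float64(182.5), 'd'), (np.float64(186.1), 'l'), (np.float64(188.9), 'd'), (np.float64(189.5), 'l')]
guide [0.4802 0.2024 0.09  ] [ 113    0   42   44 1459] dir 179.61257622393532 0.11299371782806372
guide [0.4861 0.2122 0.09  ] [143  14  28  38 356] dir 174.34003900607627 0.10756480961588423
[0.5877 0.2611 0.0917] 10.8 [ 0.7 -0.3 -0.4]
```

The slit is at 186.2°, and its measured angular width matches 8 mm. The guide direction is about 179.7°, so about 6.4° remains. I move 5.5 mm and measure again.

>>> carry_out(steps=[[-0.004,0,0,0],[-0.008,0,0,0],[-0.011,0,0,0],[-0.011,0,0,0]])

```text
clock: 11.2
eef_pos: [0.5933, 0.2611, 0.0918]
eef_rot: [0.001, 1.0, 0.0, 0.0]
contact_force: [0.2, -0.3, 0.1]
width: -0.0
grasp_force: 0.0
```

Run:
```python
from m import *
measure("w5"); s=observe();print(np.round(s["eef_pos"],4),s["clock"],np.round(s["contact_force"],1))
```

```text
centre [0.594  0.2012] rad mm 88.74865965826301 125
50 [(np.float64(159.5), 'l'), (np.float64(175.9), 'd'), (np.float64(179.9), 'l'), (np.float64(184.1), 'd'), (np.float64(185.1), 'l'), (np.float64(198.6), 'd')]
53 [(np.float64(159.6), 'l'), (np.float64(176.0), 'd'), (np.float64(179.9), 'l'), (np.float64(183.9), 'd'), (np.float64(184.8), 'l'), (np.float64(198.6), 'd')]
56 [(np.float64(159.8), 'l'), (np.float64(176.3), 'd'), (np.float64(180.0), 'l'), (np.float64(183.7), 'd'), (np.float64(184.6), 'l'), (np.float64(198.6), 'd')]
59 [(np.float64(159.8), 'l'), (np.float64(176.5), 'd'), (np.float64(179.9), 'l'), (np.float64(183.5), 'd'), (np.float64(184.3), 'l'), (np.float64(198.6), 'd')]
62 [(np.float64(159.9), 'l'), (np.float64(176.6), 'd'), (np.float64(179.9), 'l'), (np.float64(183.3), 'd'), (np.float64(184.1), 'l'), (np.float64(198.6), 'd')]
65 [(np.float64(160.0), 'l'), (np.float64(176.8), 'd'), (np.float64(180.0), 'l'), (np.float64(183.1), 'd'), (np.float64(183.9), 'l'), (np.float64(198.5), 'd')]
68 [(np.float64(160.1), 'l'), (np.float64(177.0), 'd'), (np.float64(180.0), 'l'), (np.fl
[... 376 characters left out ...]
4(182.8), 'd'), (np.float64(183.4), 'l'), (np.float64(199.0), 'd')]
77 [(np.float64(159.2), 'l'), (np.float64(177.3), 'd'), (np.float64(180.0), 'l'), (np.float64(182.7), 'd'), (np.float64(183.3), 'l'), (np.float64(200.0), 'd')]
80 [(np.float64(157.1), 'l'), (np.float64(177.1), 'd'), (np.float64(180.3), 'l'), (np.float64(182.9), 'd'), (np.float64(183.5), 'l')]
83 [(np.float64(176.9), 'd'), (np.float64(180.7), 'l'), (np.float64(183.1), 'd'), (np.float64(183.8), 'l')]
guide [0.4828 0.2024 0.09  ] [111   0  42  28 938] dir 179.38146402964085 0.11123091449775781
guide [0.4872 0.212  0.09  ] [140   0  30  39 357] dir 174.22185625991165 0.10735592686212302
[0.5932 0.2611 0.0918] 11.25 [0.1 0.5 0.3]
```

The slit is now about 180.4°, close to the guide. I ease the finger off, lift, and take a clear view of both.

>>> carry_out(steps=[[0.008,0,0,0],[0.012,0,0,0],[0.012,0,-0.03,0],[0.012,0,-0.08,0],[0,0,-0.16,0],[-0.03,-0.04,-0.24,0],[-0.05,-0.08,-0.28,0],[-0.05,-0.1,-0.28,0],[-0.05,-0.1,-0.28,0]])

```text
clock: 12.15
eef_pos: [0.618, 0.21, 0.2317]
eef_rot: [0.001, 1.0, -0.0, 0.0]
contact_force: [-0.2, 0.7, -0.1]
width: -0.003
grasp_force: 0.0
```

Run:
```python
from m import *
measure("w6"); s=observe();print(np.round(s["eef_pos"],4),s["clock"],np.round(s["contact_force"],1))
im=cv2.imread("pics/w6_raw.png");r=cv2.imread("pics/w6.png")
cv2.imwrite("pics/v6.png",np.hstack([cv2.resize(im,(440,330)),cv2.resize(r,(330,330))]))
```

```text
centre [0.5944 0.201 ] rad mm 89.11377732797179 132
50 [(np.float64(161.8), 'l'), (np.float64(175.6), 'd'), (np.float64(184.1), 'l'), (np.float64(198.1), 'd')]
53 [(np.float64(162.0), 'l'), (np.float64(175.8), 'd'), (np.float64(183.8), 'l'), (np.float64(198.2), 'd')]
56 [(np.float64(161.9), 'l'), (np.float64(176.0), 'd'), (np.float64(183.7), 'l'), (np.float64(198.2), 'd')]
59 [(np.float64(161.9), 'l'), (np.float64(176.2), 'd'), (np.float64(183.6), 'l'), (np.float64(198.2), 'd')]
62 [(np.float64(161.9), 'l'), (np.float64(176.3), 'd'), (np.float64(183.3), 'l'), (np.float64(198.2), 'd')]
65 [(np.float64(162.0), 'l'), (np.float64(176.5), 'd'), (np.float64(183.1), 'l'), (np.float64(198.2), 'd')]
68 [(np.float64(162.0), 'l'), (np.float64(176.6), 'd'), (np.float64(183.2), 'l'), (np.float64(198.2), 'd')]
71 [(np.float64(162.1), 'l'), (np.float64(177.0), 'd'), (np.float64(183.0), 'l'), (np.float64(198.1), 'd')]
74 [(np.float64(161.4), 'l'), (np.float64(177.1), 'd'), (np.float64(182.8), 'l'), (np.float64(198.8), 'd')]
77 [(np.float64(160.2), 'l'), (np.float64(177.2), 'd'), (np.float64(182.8), 'l'), (np.float64(199.8), 'd')]
80 [(np.float64(155.8), 'l'), (np.float64(176.8), 'd'), (np.float64(182.9), 'l'), (np.float64(204.1), 'd')]
83 [(np.float64(176.8), 'd'), (np.float64(183.2), 'l')]
guide [0.481  0.2025 0.09  ] [265  19  20  28 422] dir 179.23965134993142 0.11339857893015079
[0.6175 0.2108 0.2309] 12.2 [ 0.3  1.  -0.5]
```

View pics/v6.png

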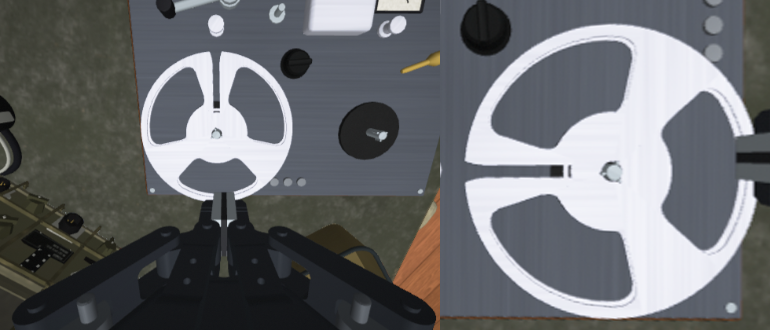

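The view shows the reel seated on its spindle, with its slit (rectified (465–560,170)) pointing at the guide roller (raw-half (216,20)). Slit direction is 180.0° against 179.2–179.8° for the guide, so less than 1 mm off at the rim. The knob is near (165,8). I'll check the pinch arm numerically.

Run:
```python
from h import *
c=calibration("wrist");im=cv2.imread("pics/w6_raw.png")
m=cv2.inRange(im[:35,185:245],(0,0,0),(50,50,50))
ys,xs=np.nonzero(m);print(len(xs),xs.min()+185,xs.max()+185,ys.min(),ys.max())
p=(xs.mean()+185,ys.mean());X=ray("wrist",p,.09,c)
print(p,(X[:2]-[.5944,.2010]).round(4),"expected open (-.129,-.050), shut (-.165,-.049)")
# top view, knob search
t=grab_frame("top")[:,:,::-1]
for n,q in(("open",(-.129,-.05)),("shut",(-.165,-.049))):
    u,v=proj("top",[.5915+q[0],.2045+q[1],.1]).round().astype(int);print(n,u,v,t[v-2:v+3,u-2:u+3].mean((0,1)).round())
```

```text
438 199 223 0 23
(np.float64(211.52283105022832), np.float64(10.11187214611872)) [-0.1287 -0.0482] expected open (-.129,-.050), shut (-.165,-.049)
open 252 247 [146. 129. 111.]
shut 251 260 [149. 132. 113.]
```

The knob is at its open-stop position and stays there, and the robot is clear of everything. I'm handing in.

```bash
python3 -c "
from cell import *
print(sign_off())"
```

```text
the job is handed in; nothing more can be done
None
```

The job is handed in after about 12 s of robot time: the pinch arm is open against its stop, and the reel is seated with its slit pointing at the guide roller to within about 1°; I saw nothing else moved, though I didn't measure the loose items again.

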